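# Put the red-lidded tub of caps away in the drawer

## Robot

A 7-joint arm with a two-finger parallel gripper is mounted at the origin on the work surface. World frame = base frame: x ahead of the robot, y to its left, z up, the work surface at z = 0. Lengths are in m, angles in rad, forces in N, time in s.
With the tool pointing down it reaches from about 0.4 to 0.9 m from the base axis. Payload 5.5 kg.
Tool frame: the origin (TCP) lies midway between the tips of the shut fingers; the grasp point (between the pads) lies 19 mm behind it (manip.grip_depth is the distance from the TCP to the grasp point, in m); z points along the fingers, y is the line along which they close (so a half turn about z gives the same grasp; the last joint's range is limited). The gripper opens to 92 mm and grips with 3 to 60 N. Pads are 19 mm wide; open, the fingers measure 130 mm over their backs; the gripper's body (75 mm by 190 mm) begins 47 mm behind the grasp point.
Start: joints at [1.4, 0.501, -0.427, 1.55, 0.221, 1.138, -0.21], TCP at [0.273, -0.59, 0.227] pointing down, gripper open.
Joint ranges: [-2.88, 2.88], [-0.31, 2.03], [-1.54, 1.56], [0.2, 2.42], [-1.41, 4.55], [0.19, 2.02], [-2.57, 2.57]. Speed limits (rad/s): [2.57, 2.57, 3.14, 3.14, 3.14, 3.14, 3.14].

## Interface

Orientations are given as a unit quaternion [x, y, z, w].
In Python, from bench import manip, effector, viewer gives the robot as it stands. Calls block until the motion is done:
- manip.move_pose(position, orientation): joint-space move of the TCP to a pose.
- manip.servo_line(position, ori=None, vel=0.15): straight line of the TCP; ori=None keeps the orientation; vel is the mean speed in m/s.
- manip.movej(angles): joint-space move.
- effector.open_jaws() and effector.close(f_grip=None): open the fingers fully, or close them until they stop; f_grip is the grip in N (None keeps the last).
- manip.sleep(seconds).
- manip.solve_ik(position, orientation): joint angles nearest the present ones, or None.
- viewer.get_image(name): name is "side" or "top"; returns the picture (400x640x3 uint8, red, green, blue); there is no depth.
- viewer.get_calibration(name): a dict with "vfov" (degrees; the focal length in pixels is half the picture's height over the tangent of half this angle, whatever the lens; pixels are square), "cx", "cy" (the principal point, pixels), "eye" and "attitude" of the camera in the world. Camera axes: x right, y down, z forward; pixel columns grow to the right and rows downward; lengths in m; the calibration is good to about 2 mm. A picture is of the moment at which its call begins. get_calibration takes no time and is no camera call.
A pose or a line that the arm cannot do raises manip.PlanningError and nothing moves.
- manip.hand_in(): hands the job in; it is judged then, once.
Readings, each from a call of its own:
- manip.current_clock(): time.
- manip.current_q(): joint angles.
- manip.current_joint_velocities(): joint speeds.
- manip.current_tau(): joint torques, N m.
- manip.current_tool_pos(): TCP position.
- manip.current_tcp_rot(): TCP orientation.
- manip.current_force(): force on the tool from outside, world axes, zero at the start.
- manip.current_wrist_torque(): the same for the moment, N m.
- manip.current_finger_gap(): finger opening in m.
- manip.current_gripper_force(): force on a finger pad.
Only numpy, scipy, OpenCV 4.12 (cv2) and the standard library are available. Lean on these libraries where they do the work, as an engineer would, in place of code of your own. Each camera call takes 0.05 s, during which the arm holds its last target. There are 200 camera calls.

## Task

Lift the tub with the red lid out of the cardboard box under the display shelf and stand it upright in the open drawer of the small wooden cabinet. Once it stands there by itself, let go and push the drawer fully shut. Leave the green and yellow tubs and the amber jar standing where they are.

Things in the scene. Friction and masses are not known exactly. Their poses are not given: they have to be found in the camera images.
- tub_red: round clear tub of crown caps with a red lid, 44 mm in diameter and 50 mm tall (lid: the top 12 mm), about 90 g, standing in the cardboard box; straight sides, rigid. Origin: centre of its underside, z up along its axis
- tub_green: round clear tub of crown caps with a green lid, 44 mm in diameter and 50 mm tall (lid: the top 12 mm), about 90 g, standing in the cardboard box; straight sides, rigid. Origin: centre of its underside, z up along its axis. To be left alone
- tub_yellow: round clear tub of crown caps with a yellow lid, 44 mm in diameter and 50 mm tall (lid: the top 12 mm), about 90 g, standing in the cardboard box; straight sides, rigid. Origin: centre of its underside, z up along its axis. To be left alone
- rack: shallow open cardboard box, fixed, with a shelf above it. Origin on the table under the row of tubs; x away from the robot, y along the row, z up. Floor top at z = 4 mm; walls 6 mm thick, 36 mm high; inside from x = -62 to +56, y = -179 to +179 mm. Three tubs stand along y near x = 0, about 100 mm apart, in any order
- shelf_edge (a point): middle of the lower front edge of the wooden display shelf over the box, 170 mm above the table, axes as the rack's. The shelf is 15 mm thick, 130 mm deep (+x) and 410 mm wide (an album on it reaches 37 mm above this point). It overhangs the rear half of the tubs, so the tool must lean back towards -x. Legs 12 mm square, 62 and 120 mm behind this edge at y = -194, +194 mm
- cabinet: low wooden cabinet with one drawer, fixed, 240 mm deep (x), 210 mm wide (y), 96 mm high, with a grey album on top reaching 114 mm from x = -35 to +95 mm. Origin: centre of its underside; its front faces its own -x, the front of the shut drawer lies at x = -120 mm
- drawer (a joint): opening of the drawer in m: 0 fully shut, up to 0.17 open; it slides towards the cabinet's -x. It starts 0.14 to 0.165 open and needs 1 to 3 N
- drawer_in (a point): centre of the drawer's inner floor, 21 mm above the table; moves with the drawer, axes as the cabinet's. Inside: x = -96 to +96, y = -84 to +84 mm; walls 6 mm thick and 30 mm above this floor; front panel x = -102 to -118, y = -102 to +102 mm, up to 62 mm above this floor. Behind the cabinet's front the cabinet's top covers it (clear height 63 mm)
- drawer_handle (a point): middle of the brass bar handle, 11 mm thick and 100 mm long along y, 35 mm in front of the drawer's front panel, 60 mm above the table; axes as the cabinet's
- jar: closed amber glass jar with a white lid, 66 mm in diameter, 90 mm high, about 250 g, standing on the table on the outer side (right, -y) of the cabinet. Origin: centre of its underside. To be left alone
Not all that is in view belongs to the job. There is more than one size of the tub_red; the job needs the middle-sized.

How it is judged:
By the outcome, as a careful person would: the job done as asked, in the order asked, and still so for the second after the job is handed in, with the robot touching nothing.
It also fails if it takes over 59 s, if anything falls off the work surface, if the arm or the gripper's body presses on something with over 40 N, if the wrist force passes 120 N, or if a joint passes its speed limit or range.

## Working session

There is one attempt and no reset: what is moved stays moved. The work goes in short steps, each a Python script; the robot and the scene stay as the last script left them, time stands still between calls to the robot, and variables do not carry over. Pictures are saved under pics/ and viewed, at most 10 in all, crops included, and the job is handed in when it is done.

```bash
mkdir -p pics; ls
python3 - <<'E'
from bench import manip, effector, viewer
import cv2
for n in("side","top"):
    im=viewer.get_image(n); cv2.imwrite(f"pics/{n}0.png",im[:,:,::-1]); print(n,viewer.get_calibration(n))
print(manip.current_clock(),manip.current_tool_pos(),manip.current_tcp_rot(),manip.grip_depth)
E
```

```text
pics
side {'vfov': 47.19555109347212, 'cx': 323.16136785327444, 'cy': 192.98282840658152, 'eye': array([-0.08459049,  0.2549882 ,  1.10785726]), 'attitude': array([-0.50653763,  0.81020699, -0.24923863,  0.1576844 ])}
top {'vfov': 55.967618008053535, 'cx': 318.863833960394, 'cy': 197.49850508029786, 'eye': array([ 0.26790741, -0.04025402,  1.17024021]), 'attitude': array([-0.69607373,  0.7071035 , -0.09054326,  0.0853693 ])}
0.1 [ 0.27292269 -0.58922165  0.2257947 ] [ 9.76556354e-01  2.15260167e-01 -1.59969874e-04 -8.50298267e-04] 0.0188
```

View pics/side0.png

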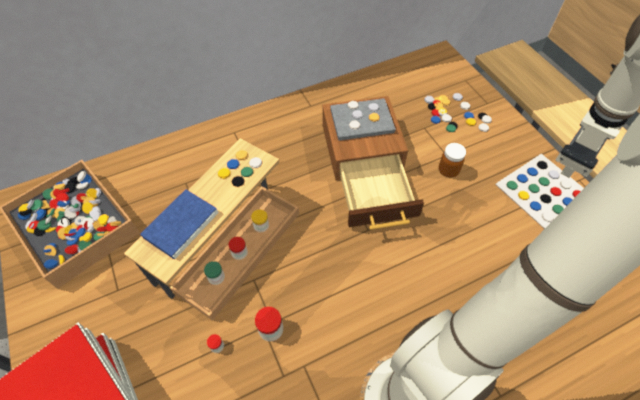

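View pics/top0.png

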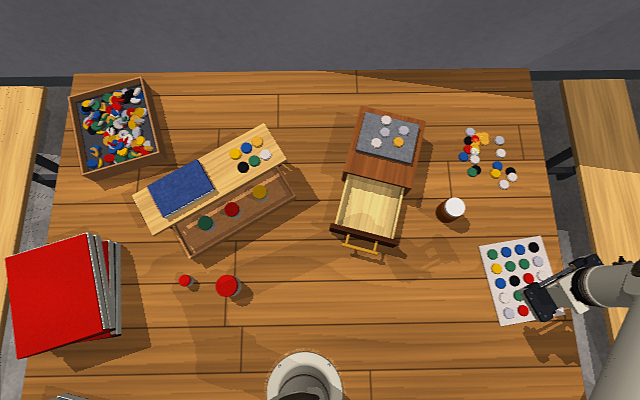

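Top view (640x400):
- Red lid in the box at side (237,245) / top (231,209). It stands between green at side (213,270) / top (205,222) and yellow at side (260,217) / top (260,191).
- Red-lidded lookalikes on the open table: a small one at side (214,342) / top (185,281), and a large one at side (268,320) / top (227,286).

The one in the box fits: it is the middle size and it stands in the cardboard box. I'll confirm it in a crop and measure.

```bash
cat > h.py <<'E'
import numpy as np, cv2
from scipy.spatial.transform import Rotation as R
from bench import manip, effector, viewer
def cam(n):
    c=viewer.get_calibration(n); f=200/np.tan(np.radians(c['vfov'])/2)
    return c,f,R.from_quat(c['attitude']).as_matrix()
def ray(n,p):
    c,f,M=cam(n); d=M@np.array([(p[0]-c['cx'])/f,(p[1]-c['cy'])/f,1]); return c['eye'],d/np.linalg.norm(d)
def onz(n,p,z):
    e,d=ray(n,p); return e+d*(z-e[2])/d[2]
def tri(ps,pt):
    (a,u),(b,v)=ray('side',ps),ray('top',pt)
    s=np.linalg.lstsq(np.c_[u,-v],b-a,rcond=None)[0]; P,Q=a+s[0]*u,b+s[1]*v
    return (P+Q)/2,np.linalg.norm(P-Q)
def proj(n,P):
    c,f,M=cam(n); q=M.T@(np.asarray(P)-c['eye']); return q[:2]/q[2]*f+[c['cx'],c['cy']]
def blob(im,near,lo,hi,r=14):
    hsv=cv2.cvtColor(im,cv2.COLOR_RGB2HSV); m=np.zeros(im.shape[:2],np.uint8)
    m=cv2.inRange(hsv,lo,hi) if lo[0]<=hi[0] else cv2.inRange(hsv,(lo[0],*lo[1:]),(180,*hi[1:]))|cv2.inRange(hsv,(0,*lo[1:]),hi)
    k=np.zeros_like(m); cv2.circle(k,near,r,255,-1); M=cv2.moments(m&k,True)
    return np.array([M['m10'],M['m01']])/M['m00'],M['m00']
E
python3 - <<'E'
from h import *
np.set_printoptions(precision=4,suppress=True)
S=cv2.imread('pics/side0.png')[:,:,::-1].copy();T=cv2.imread('pics/top0.png')[:,:,::-1].copy()
C={'red':((170,120,60),(8,255,255)),'green':((60,80,20),(95,255,255)),'yellow':((22,190,100),(32,255,255))}
for k,c,s,t in[('red','red',(237,245),(231,209)),('green','green',(213,270),(205,222)),('yellow','yellow',(260,217),(260,191)),('small','red',(214,342),(185,281)),('big','red',(268,320),(227,286))]:
    bs,bt=blob(S,s,*C[c]),blob(T,t,*C[c]); print(k,bs,bt,'tri',*tri(bs[0],bt[0]),'z.05',onz('side',bs[0],.05)[:2],onz('top',bt[0],.05)[:2])
a=cv2.resize(S[180:310,140:310],None,fx=3.5,fy=3.5,interpolation=cv2.INTER_CUBIC)
cv2.imwrite('pics/c1.png',a[:,:,::-1])
b=np.hstack([cv2.resize(T[160:270,315:415],(400,440),interpolation=2),cv2.resize(S[140:240,330:430],(400,400),interpolation=2)[:440] if 0 else cv2.resize(S[135:245,330:430],(400,440),interpolation=2)])
cv2.imwrite('pics/c2.png',b[:,:,::-1])
E
```

```text
red (array([236.375 , 244.1991]), 216.0) (array([231.3118, 208.9294]), 170.0) tri [0.5212 0.216  0.0487] 0.0011477513691879806 z.05 [0.52   0.2156] [0.5213 0.2162]
green (array([212.4495, 269.5101]), 198.0) (array([204.8882, 222.5901]), 161.0) tri [0.4806 0.2945 0.0471] 0.0008395282137305375 z.05 [0.4787 0.2941] [0.4803 0.294 ]
yellow (array([258.9515, 216.4727]), 165.0) (array([259.2358, 191.0472]), 106.0) tri [0.577  0.1323 0.0452] 0.0024577996753368555 z.05 [0.5731 0.132 ] [0.5765 0.1325]
small (array([213.7401, 341.1808]), 177.0) (array([184.1552, 280.0603]), 116.0) tri [0.3121 0.3492 0.0345] 0.0007451296846521594 z.05 [0.3062 0.3476] [0.3117 0.3442]
big (array([267.6823, 319.8299]), 576.0) (array([226.1038, 285.4532]), 395.0) tri [0.2939 0.2185 0.0631] 0.000996389447080306 z.05 [0.2983 0.2176] [0.2945 0.2219]
```

View pics/c1.png

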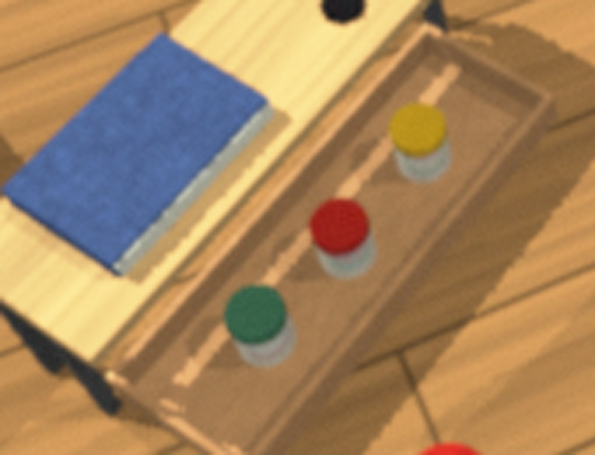

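View pics/c2.png

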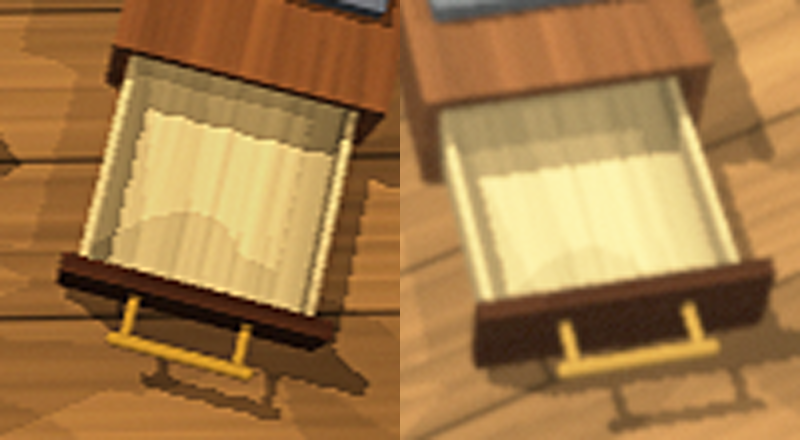

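The crops confirm it: the middle-sized red-lid tub stands in the box between green and yellow. In the open drawer, the handle bar ends are at about top (342,244)/(378,253) and side (370,227)/(409,221). Next I'll work out the frames.

Run:
```python
from h import *
np.set_printoptions(precision=4,suppress=True)
T=lambda x,y:(x/4+315,y/4+160)
S=lambda x,y:((x-400)/4+330,y/4+135)
def show(n,a,b):
    v=a-b; print(n,a,b,'len',np.linalg.norm(v),'yaw(x axis)',np.degrees(np.arctan2(v[1],v[0]))-90,'mid',(a+b)/2)
a=tri(S(560,370),T(110,338)); b=tri(S(717,345),T(251,372)); print(a[1],b[1]); show('handle tri',a[0],b[0])
show('handle top',onz('top',T(110,338),.06),onz('top',T(251,372),.06)); show('handle side',onz('side',S(560,370),.06),onz('side',S(717,345),.06))
# panel top, outer front edge ends
show('panel top cam',onz('top',T(60,272),.083),onz('top',T(322,346),.083))
show('panel side cam',onz('side',S(475,310),.083),onz('side',S(772,263),.083))
# cabinet top front edge
show('cab top',onz('top',T(117,47),.096),onz('top',T(380,118),.096))
show('cab side',onz('side',S(438,110),.096),onz('side',S(708,66),.096))
# shelf top front edge, from full pictures
show('shelf side',onz('side',(162,291),.185),onz('side',(278,157),.185))
show('shelf top',onz('top',(153,233),.185),onz('top',(286,159),.185))
# rack front wall top outer, side crop
C=lambda x,y:(x/3.5+140,y/3.5+180)
show('rackfront',onz('side',C(245,455),.036),onz('side',C(552,98),.036))
```

```text
0.000701594635674307 0.0011225899545709973
handle tri [ 0.4068 -0.118   0.0592] [ 0.38   -0.2221  0.0555] len 0.1075686949859358 yaw(x axis) -14.437113083671463 mid [ 0.3934 -0.17    0.0574]
handle top [ 0.4065 -0.1182  0.06  ] [ 0.3799 -0.2209  0.06  ] len 0.10610746709381638 yaw(x axis) -14.505997658636034 mid [ 0.3932 -0.1696  0.06  ]
handle side [ 0.4067 -0.1174  0.06  ] [ 0.3777 -0.2205  0.06  ] len 0.10704173895624582 yaw(x axis) -15.730016152669933 mid [ 0.3922 -0.169   0.06  ]
panel top cam [ 0.4524 -0.0816  0.083 ] [ 0.3954 -0.2695  0.083 ] len 0.1963487614602311 yaw(x axis) -16.85773101764198 mid [ 0.4239 -0.1756  0.083 ]
panel side cam [ 0.4602 -0.0812  0.083 ] [ 0.4057 -0.277   0.083 ] len 0.20320995706711084 yaw(x axis) -15.53625736715452 mid [ 0.433  -0.1791  0.083 ]
cab top [ 0.62   -0.1279  0.096 ] [ 0.5619 -0.3211  0.096 ] len 0.20174059085318094 yaw(x axis) -16.741103186419465 mid [ 0.5909 -0.2245  0.096 ]
cab side [ 0.6106 -0.1304  0.096 ] [ 0.5615 -0.3213  0.096 ] len 0.19709760728982853 yaw(x axis) -14.41841503494102 mid [ 0.5861 -0.2258  0.096 ]
shelf side [0.4063 0.4015 0.185 ] [0.6352 0.0378 0.185 ] len 0.42971000920500124 yaw(x axis) 32.18582680440224 mid [0.5207 0.2196 0.185 ]
shelf top [0.429  0.3884 0.185 ] [0.6303 0.0397 0.185 ] len 0.4026719842808257 yaw(x axis) 29.997538096525517 mid [0.5296 0.214  0.185 ]
rackfront [0.3869 0.3333 0.036 ] [0.5602 0.0236 0.036 ] len 0.35492810469489566 yaw(x axis) 29.242943539502036 mid [0.4735 0.1785 0.036 ]
```

```bash
cat >> h.py <<'E'
TH=np.radians(35); RY=np.radians(30.3); CY=np.radians(-15.8)
ez=np.array([0,0,1.])
def ax(y): return np.array([np.cos(y),np.sin(y),0]),np.array([-np.sin(y),np.cos(y),0])
def ori(yaw,s=1,th=TH):
    x,y=ax(yaw); z=np.sin(th)*x-np.cos(th)*ez; y=s*y
    return R.from_matrix(np.c_[np.cross(y,z),y,z]).as_quat(),z
def tcp(g,z): return np.asarray(g)+manip.grip_depth*z
RED=np.array([.5208,.2160,0]); rx,ry=ax(RY); cx_,cy_=ax(CY)
DIN=np.array([.540,-.211,.021]); HAND=np.array([.393,-.1695,.060])
GR=RED-.004*ry+[0,0,.042]
DR=DIN-.010*cx_+[0,0,.038+.0015]
E
python3 - <<'E'
from h import *
np.set_printoptions(precision=3,suppress=True)
for s in(1,-1):
    o,z=ori(RY,s);p=tcp(GR,z); o2,z2=ori(CY,s);p2=tcp(DR,z2); o3,z3=ori(CY,s,np.radians(15))
    for n,P,O in[('pre',p-.13*z,o),('gr',p,o),('dpre',p2-.1*z2,o2),('dr',p2,o2),('push',HAND-.03*cx_-[0,0,.015],o3),('pushend',HAND+.15*cx_-[0,0,.015],o3)]:
        print(s,n,P,manip.solve_ik(P,O))
E
```

```text
1 pre [0.468 0.18  0.133] None
1 gr [0.532 0.218 0.027] [ 0.68   1.172 -1.308  2.34   2.13   0.904  0.144]
1 dpre [ 0.486 -0.196  0.127] None
1 dr [ 0.541 -0.211  0.045] [ 1.106  0.674 -0.862  2.34   2.3    0.476 -0.42 ]
1 push [ 0.364 -0.161  0.045] None
1 pushend [ 0.537 -0.21   0.045] [ 0.984  0.625 -0.794  2.083  0.968  0.506  0.802]
-1 pre [0.468 0.18  0.133] None
-1 gr [0.532 0.218 0.027] [ 0.187  0.633 -0.641  2.351  2.618  0.405  2.408]
-1 dpre [ 0.486 -0.196  0.127] None
-1 dr [ 0.541 -0.211  0.045] [ 0.733  0.524 -0.424  2.35   2.757  0.329  2.125]
-1 push [ 0.364 -0.161  0.045] None
-1 pushend [ 0.537 -0.21   0.045] [ 0.533  0.49  -0.234  2.097  0.303  0.317 -1.783]
```

Run:
```python
from h import *
np.set_printoptions(precision=2,suppress=True)
for th in(20,25,30):
  for s in(1,-1):
    t=np.radians(th); o,z=ori(RY,s,t); p=tcp(GR,z)
    print('rack',th,s,manip.solve_ik(p,o))
    for b in(0,.03,.06,.09,.12):
        print('  back',b,''.join('.X'[manip.solve_ik(p-b*rx+[0,0,h],o) is not None] for h in np.arange(0,.25,.02)))
    o,z=ori(CY,s,t); p=tcp(DR,z)
    print('drawer',''.join('.X'[manip.solve_ik(p+[0,0,h],o) is not None] for h in np.arange(0,.25,.02)))
for s in(1,-1):
  o,z=ori(CY,s,0); H=HAND+.035*cx_; H[2]=.072
  print('push',''.join('.X'[manip.solve_ik(H+d*cx_,o) is not None] for d in np.arange(-.06,.16,.02)))
```

```text
rack 20 1 [ 0.31  0.69 -0.87  2.17  1.37  0.45  0.5 ]
  back 0 XXXXXXXXXXXXX
  back 0.03 XXXXXXXXXXXXX
  back 0.06 XXXXXXXXXXXXX
  back 0.09 XXXXXXXXXXXXX
  back 0.12 ....XXXXXXXXX
drawer XXXXXXXXXXXXX
rack 20 -1 [ 0.04  0.56 -0.52  2.18  1.1   0.24 -2.47]
  back 0 XXXXXXXXXXXXX
  back 0.03 XXXXXXXXXXXXX
  back 0.06 XXXXXXXXXXXXX
  back 0.09 XXXXXXXXXXXXX
  back 0.12 ....XXXXXXXXX
drawer XXXXXXXXXXXXX
rack 25 1 [ 0.33  0.69 -0.86  2.23  1.7   0.41  0.19]
  back 0 XXXXXXXXXXXXX
  back 0.03 XXXXXXXXXXXXX
  back 0.06 XXXXXXXXXXXXX
  back 0.09 .....XXXXXXXX
  back 0.12 ........XXXXX
drawer XXXXXXXXXXXXX
rack 25 -1 [-1.39  1.2   1.35  2.28  4.39  1.12 -0.02]
  back 0 XXXXXXXXXXXXX
  back 0.03 XXXXXXXXXXXXX
  back 0.06 XXXXXXXXXXXXX
  back 0.09 .....XXXXXXXX
  back 0.12 ........XXXXX
drawer XXXXXXXXXXXXX
rack 30 1 [ 0.65  1.11 -1.31  2.29  1.95  0.87  0.24]
  back 0 XXXXXXXXXXXXX
  back 0.03 XXXXXXXXXXXXX
  back 0.06 .....XXXXXXXX
  back 0.09 .........XXXX
  back 0.12 ...........XX
drawer XXXXXXXXXXXXX
rack 30 -1 [-0.02  0.55 -0.42  2.3   2.6   0.22  2.34]
  back 0 XXXXXXXXXXXXX
  back 0.03 XXXXX.XXXXXXX
  back 0.06 ......XXXXXXX
  back 0.09 .........XXXX
  back 0.12 ..........XXX
drawer XXXXXXXXXXXXX
push XXXXXXXXXXX
push XXXXXXXXXXX
```

```bash
sed -i 's/radians(35)/radians(28)/' h.py
python3 - <<'E'
from h import *
np.set_printoptions(precision=3,suppress=True)
o,z=ori(RY); p=tcp(GR,z)
o0,_=ori(CY,1,0)
manip.move_pose([.42,-.15,.36],o0); print(manip.current_clock(),manip.current_q())
manip.move_pose(p-.12*z+[0,0,.08],o); print(manip.current_clock(),manip.current_q(),manip.current_tool_pos())
manip.servo_line(p-.07*z,o,vel=.15); print(manip.current_clock(),manip.current_tool_pos(),p-.07*z,manip.current_force())
for n in("side","top"): cv2.imwrite(f"pics/{n}1.png",viewer.get_image(n)[:,:,::-1])
a=cv2.imread('pics/side1.png')[160:330,130:330];b=cv2.imread('pics/top1.png')[130:300,150:350]
cv2.imwrite('pics/c3.png',np.hstack([cv2.resize(i,None,fx=2,fy=2,interpolation=2) for i in(a,b)]))
E
```

```text
1.8583 [ 1.399  0.025 -1.115  1.835  0.024  1.295  1.571]
3.2417 [ 0.495  0.043 -0.87   2.287 -0.126  0.346  1.839] [0.483 0.188 0.212]Traceback (most recent call last):
  File "<stdin>", line 7, in <module>
bench.PlanningError: the arm cannot follow that straight line within its joint ranges
```

Run:
```python
from h import *
np.set_printoptions(precision=2,suppress=True)
for t in(25,28):
 for s in(1,-1):
  o,z=ori(RY,s,np.radians(t)); p=tcp(GR,z)
  for d,u in[(.12,.08),(.12,.03),(.12,0),(.09,0),(.06,0),(.03,0),(0,0),(0,.05)]: print(t,s,d,u,manip.solve_ik(p-d*z+[0,0,u],o))
```

```text
25 1 0.12 0.08 [ 0.46  0.07 -0.86  2.23 -0.01  0.43  1.72]
25 1 0.12 0.03 [ 0.37  0.19 -0.81  2.28  0.27  0.3   1.46]
25 1 0.12 0 [ 0.27  0.25 -0.71  2.31  0.46  0.23  1.28]
25 1 0.09 0 [ 0.38  0.39 -0.87  2.29  1.04  0.27  0.75]
25 1 0.06 0 [ 0.19  0.42 -0.66  2.28  1.19  0.2   0.59]
25 1 0.03 0 [ 0.17  0.51 -0.65  2.26  1.51  0.22  0.3 ]
25 1 0 0 [ 0.33  0.69 -0.86  2.23  1.7   0.41  0.19]
25 1 0 0.05 [ 0.17  0.47 -0.66  2.23  1.19  0.23  0.59]
25 -1 0.12 0.08 [ 0.22  0.05 -0.61  2.24 -0.07  0.43 -1.37]
25 -1 0.12 0.03 [-1.56  0.4   1.38  2.33 -1.12  0.55 -0.38]
25 -1 0.12 0 [-1.37  0.36  1.14  2.35 -1.2   0.45 -0.3 ]
25 -1 0.09 0 [-1.17  0.39  0.9   2.34 -1.32  0.38 -0.19]
25 -1 0.06 0 [-0.79  0.37  0.45  2.31 -1.35  0.22 -0.15]
25 -1 0.03 0 [-1.4   1.06  1.35  2.31  4.48  1.03 -0.01]
25 -1 0 0 [-1.39  1.2   1.35  2.28  4.39  1.12 -0.02]
25 -1 0 0.05 [-0.79  0.42  0.45  2.26 -1.32  0.23 -0.2 ]
28 1 0.12 0.08 [ 0.49  0.04 -0.87  2.29 -0.13  0.35  1.84]
28 1 0.12 0.03 [ 0.34  0.16 -0.75  2.34  0.19  0.21  1.54]
28 1 0.12 0 [ 0.6   0.35 -1.08  2.35  1.11  0.26  0.69]
28 1 0.09 0 [ 0.4   0.39 -0.87  2.34  1.37  0.22  0.43]
28 1 0.06 0 [ 0.54  0.61 -1.08  2.32  1.65  0.43  0.24]
28 1 0.03 0 [ 0.2   0.52 -0.67  2.3   1.91  0.23 -0.09]
28 1 0 0 [ 0.12  0.58 -0.59  2.28  2.12  0.25 -0.3 ]
28 1 0 0.05 [ 0.35  0.54 -0.86  2.26  1.59  0.31  0.25]
28 -1 0.12 0.08 [ 0.49  0.04 -0.87  2.29 -0.13  0.35  1.84]
28 -1 0.12 0.03 [-1.57  0.36  1.39  2.38 -1.25  0.49 -0.24]
28 -1 0.12 0 [-1.19  0.25  0.91  2.4  -1.29  0.3  -0.18]
28 -1 0.09 0 [-1.48  1.04  1.53  2.39  4.53  1.11  0.01]
28 -1 0.06 0 [-1.42  0.93  1.35  2.37  4.48  0.94  0.08]
28 -1 0.03 0 [-0.8   0.47  0.47  2.33  4.3   0.28  0.47]
28 -1 0 0 [-0.61  0.52  0.24  2.3   3.99  0.23  0.8 ]
28 -1 0 0.05 [-1.41  0.99  1.35  2.31  4.47  0.97  0.02]
```

Run:
```python
from h import *
np.set_printoptions(precision=2,suppress=True)
o,z=ori(RY); p=tcp(GR,z)
manip.servo_line(p-.12*z+[0,0,.13]-.03*rx,o,vel=.2)
q=np.array(manip.current_q()); print(q)
manip.movej(q+[.3,.08,-.33,0,.5,.1,-.4]); print(manip.current_tool_pos(), p-.12*z+[0,0,.13]-.03*rx)
for d,u in[(.12,.1),(.12,.03),(.12,0),(.09,0),(.06,0),(.03,0),(0,0)]: print(d,u,manip.solve_ik(p-d*z+[0,0,u],o))
```

```text
[ 0.54 -0.16 -0.8   2.28 -0.46  0.53  2.16]
[0.42 0.09 0.21] [0.46 0.17 0.26]
0.12 0.1 [ 0.74 -0.   -1.09  2.26 -0.22  0.41  1.93]
0.12 0.03 [ 0.48  0.19 -0.91  2.33  0.37  0.22  1.37]
0.12 0 [ 0.6   0.35 -1.08  2.35  1.11  0.26  0.69]
0.09 0 [ 0.4   0.39 -0.87  2.34  1.37  0.22  0.43]
0.06 0 [ 0.54  0.61 -1.08  2.32  1.65  0.43  0.24]
0.03 0 [ 0.33  0.58 -0.84  2.3   1.83  0.33  0.03]
0 0 [ 0.26  0.65 -0.76  2.27  1.98  0.34 -0.1 ]
```

Run:
```python
from h import *
np.set_printoptions(precision=2,suppress=True)
o,z=ori(RY); p=tcp(GR,z)
manip.move_pose(p-.12*z+[0,0,.1],o); print(manip.current_clock())
for d,u in[(.12,.05),(.12,.0),(.09,0),(.06,0),(0,0)]:
    try: manip.servo_line(p-d*z+[0,0,u],o,vel=.15); print(d,u,manip.current_q(),manip.current_clock())
    except manip.PlanningError as e:
        print('fail',d,u,[manip.solve_ik(p-k*z,o) for k in(.12,.06,0)]); break
    if d<=.06: break
```

```text
4.8417
0.12 0.05 [ 0.56  0.14 -0.97  2.32  0.17  0.27  1.57] 5.325
fail 0.12 0.0 [array([ 0.6 ,  0.35, -1.08,  2.35,  1.11,  0.26,  0.69]), array([ 0.54,  0.61, -1.08,  2.32,  1.65,  0.43,  0.24]), array([ 0.34,  0.7 , -0.86,  2.27,  1.93,  0.41, -0.01])]
```

Run:
```python
from h import *
np.set_printoptions(precision=3,suppress=True)
o,z=ori(RY); p=tcp(GR,z)
manip.movej(manip.solve_ik(p-.12*z,o)); print(manip.current_tool_pos(),p-.12*z,manip.current_force())
try:
    manip.servo_line(p-.065*z,o,vel=.15); print(manip.current_q(),manip.current_clock(),manip.current_force(),manip.current_tool_pos()-(p-.065*z))
except manip.PlanningError: print('fail')
for n in("side","top"): cv2.imwrite(f"pics/{n}1.png",viewer.get_image(n)[:,:,::-1])
a=cv2.imread('pics/side1.png')[160:330,130:330];b=cv2.imread('pics/top1.png')[130:300,150:350]
cv2.imwrite('pics/c3.png',np.hstack([cv2.resize(i,None,fx=2,fy=2,interpolation=2) for i in(a,b)]))
```

```text
[0.483 0.188 0.132] [0.482 0.189 0.131] [-0.652 -0.419  0.702]
[ 0.335  0.453 -0.816  2.327  1.611  0.239  0.203] 6.8 [-0.605 -0.656  0.059] [0. 0. 0.]
```

View pics/c3.png

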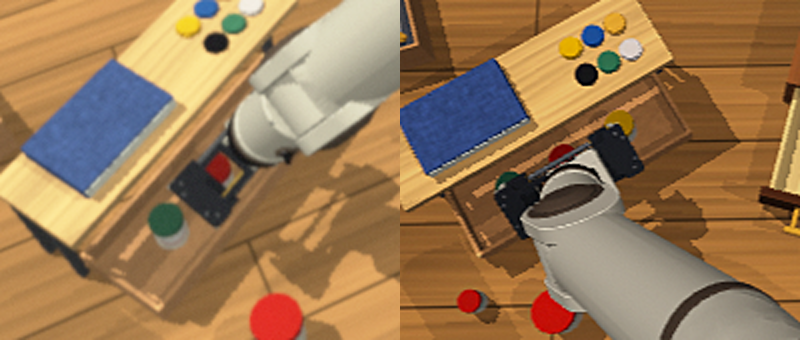

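The crop shows the gripper leaning under the shelf edge. The red lid is centred between the fingers (crop 215,167), and green (168,215) and yellow are clear of them. Going down to grasp.

Run:
```python
from h import *
np.set_printoptions(precision=3,suppress=True)
o,z=ori(RY); p=tcp(GR,z)
manip.servo_line(p-.02*z,o,vel=.1); print(manip.current_force())
manip.servo_line(p,o,vel=.06); print(manip.current_force(),manip.current_tool_pos()-p,manip.current_q())
effector.close(f_grip=18); print(manip.current_finger_gap(),manip.current_gripper_force(),manip.current_force())
manip.servo_line(p-.04*z,o,vel=.08); print(manip.current_finger_gap(),manip.current_force(),manip.current_clock())
cv2.imwrite('pics/side2.png',viewer.get_image('side')[:,:,::-1])
cv2.imwrite('pics/c4.png',cv2.resize(cv2.imread('pics/side2.png')[160:330,130:330],None,fx=3,fy=3,interpolation=2))
```

```text
[-0.32  -0.394 -1.337]
[ 0.165 -0.698  0.289] [-0.  0.  0.] [ 0.317  0.679 -0.832  2.27   1.94   0.387 -0.04 ]
0.043866862506032014 17.999972999095917 [-0.279  0.255  1.803]
0.043810446183709335 [ 0.469 -0.005 -1.31 ] 9.45
```

View pics/c4.png

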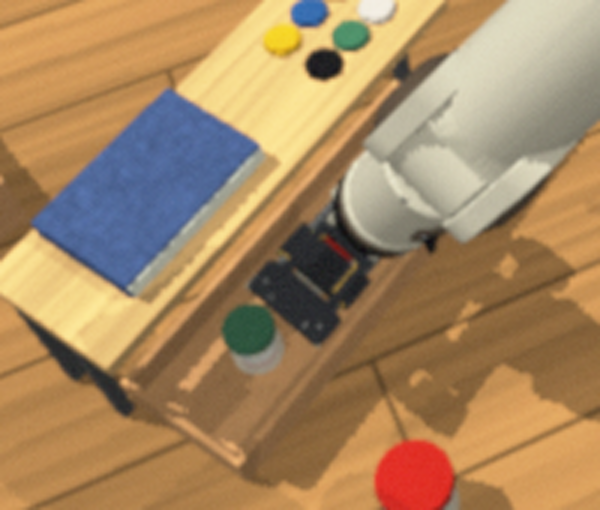

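Gripped at 43.9 mm, green undisturbed. Lifting out and carrying it over the drawer.

Run:
```python
from h import *
np.set_printoptions(precision=3,suppress=True)
o,z=ori(RY); p=tcp(GR,z)
def go(P,O,v=.15):
    try: manip.servo_line(P,O,vel=v)
    except manip.PlanningError: print('joint'); manip.move_pose(P,O)
go(p-.115*z,o); print(manip.current_q())
go(p-.12*z+[0,0,.06],o); print(manip.current_q())
go(p-.12*z+[0,0,.1],o); print(manip.current_q(),manip.current_clock())
o2,z2=ori(CY); p2=tcp(DR,z2)
manip.move_pose(p2+[0,0,.14],o2); print(manip.current_q(),manip.current_tool_pos(),p2,manip.current_finger_gap(),manip.current_clock())
for h in(.1,.06,.03,0): print(h,manip.solve_ik(p2+[0,0,h],o2))
for n in("side","top"): cv2.imwrite(f"pics/{n}3.png",viewer.get_image(n)[:,:,::-1])
a=cv2.imread('pics/side3.png')[100:270,260:460];b=cv2.imread('pics/top3.png')[130:300,280:480]
cv2.imwrite('pics/c5.png',np.hstack([cv2.resize(i,None,fx=2,fy=2,interpolation=2) for i in(a,b)]))
```

```text
[ 0.551  0.346 -1.022  2.352  1.137  0.242  0.659]
[ 0.964  0.338 -1.473  2.302  0.788  0.407  1.009]
[ 1.181  0.032 -1.534  2.259 -0.136  0.404  1.868] 12.175
[ 1.118  0.254 -0.853  2.192  0.534  0.327  1.157] [ 0.539 -0.209  0.184] [ 0.539 -0.211  0.044] 0.04368551901019872 13.6583
0.1 [ 0.944  0.306 -0.668  2.226  0.721  0.235  0.973]
0.06 [ 0.924  0.4   -0.656  2.247  1.223  0.209  0.496]
0.03 [ 0.907  0.473 -0.642  2.258  1.603  0.223  0.137]
0 [ 0.888  0.547 -0.622  2.264  1.905  0.257 -0.143]
```

View pics/c5.png

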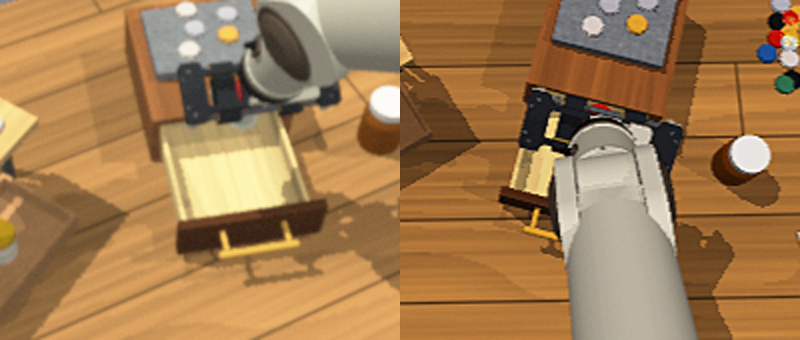

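The tub is held upright over the open drawer (side crop 235,90). Lowering it in steps with force checks.

Run:
```python
from h import *
np.set_printoptions(precision=3,suppress=True)
o2,z2=ori(CY); p2=tcp(DR,z2)
for h in(.1,.06,.03,.01,.004,.002,0):
    P=p2+[0,0,h]
    try: manip.servo_line(P,o2,vel=.1 if h>.02 else .04)
    except manip.PlanningError: print('joint'); manip.move_pose(P,o2)
    f=np.array(manip.current_force()); print(h,f,manip.current_tool_pos()-P)
    if h<.02 and f[2]>2: break
for n in("side","top"): cv2.imwrite(f"pics/{n}4.png",viewer.get_image(n)[:,:,::-1])
a=cv2.imread('pics/side4.png')[100:270,260:460];b=cv2.imread('pics/top4.png')[130:300,280:480]
cv2.imwrite('pics/c6.png',np.hstack([cv2.resize(i,None,fx=2,fy=2,interpolation=2) for i in(a,b)]))
```

```text
0.1 [ 0.786  0.008 -1.01 ] [0.    0.001 0.   ]
0.06 [-1.138  0.24  -1.378] [ 0.    -0.     0.001]
0.03 [-0.106  0.708 -1.608] [ 0.    -0.     0.001]
0.01 [-0.295 -0.111 -1.729] [ 0.    -0.     0.001]
0.004 [ 1.259 -0.531 -0.099] [ 0. -0.  0.]
0.002 [-0.031  0.527 -0.549] [0. 0. 0.]
0 [ 0.843 -0.044 -1.139] [-0.  0. -0.]
```

View pics/c6.png

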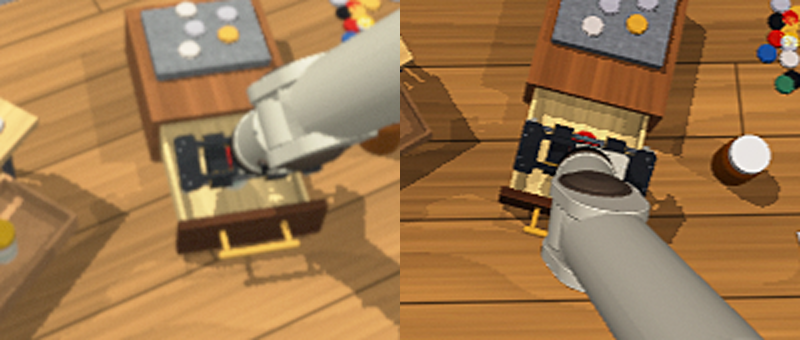

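The tub is inside the drawer but hasn't reached the floor. I'll feel down to contact, release and back off.

Run:
```python
from h import *
np.set_printoptions(precision=3,suppress=True)
o2,z2=ori(CY); p2=tcp(DR,z2)
for h in(.001,.002,.003,.004,.005):
    manip.servo_line(p2-[0,0,h],o2,vel=.02); manip.sleep(.1)
    f=np.mean([manip.current_force() for _ in range(4)],axis=0); print(h,f)
    if f[2]>1.5: break
effector.open_jaws(); manip.sleep(.2); print(manip.current_finger_gap(),manip.current_force())
P=manip.current_tool_pos()
for up in(.03,.07,.13):
    try: manip.servo_line(P+[0,0,up],o2,vel=.12)
    except manip.PlanningError: print('joint'); manip.move_pose(P+[0,0,up],o2)
effector.close(f_grip=20)
o3,z3=ori(CY,1,0); H=HAND+.035*cx_
manip.move_pose([H[0]-.02*cx_[0],H[1]-.02*cx_[1],.17],o3); print(manip.current_q(),manip.current_clock())
for n in("side","top"): cv2.imwrite(f"pics/{n}5.png",viewer.get_image(n)[:,:,::-1])
a=cv2.imread('pics/side5.png')[100:270,260:460];b=cv2.imread('pics/top5.png')[130:300,280:480]
cv2.imwrite('pics/c7.png',np.hstack([cv2.resize(i,None,fx=2,fy=2,interpolation=2) for i in(a,b)]))
```

```text
0.001 [ 0.529 -0.118 -0.705]
0.002 [1.775 0.787 3.094]
0.09175612699269269 [ 0.6   -0.024 -0.306]
[ 1.327  0.38  -1.149  2.089  0.435  0.935  1.233] 22.4667
```

View pics/c7.png

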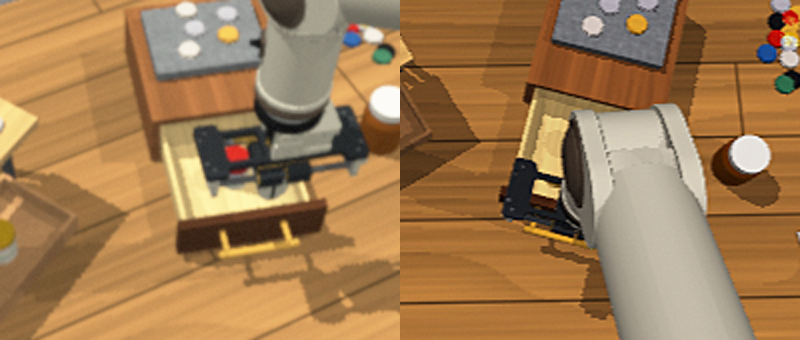

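The tub stands upright in the drawer (side crop 235,155) and the jar hasn't moved. Next I push the front panel just above the handle with the closed fingers.

Run:
```python
from h import *
np.set_printoptions(precision=3,suppress=True)
o,z=ori(CY,1,0); H=HAND+.035*cx_; H[2]=.072
def F(): return np.mean([manip.current_force() for _ in range(4)],axis=0)
def go(d,v): manip.servo_line(H+d*cx_,o,vel=v)
manip.servo_line(H-.032*cx_+[0,0,.03],o,vel=.15)
go(-.032,.08); print('down',F())
go(-.008,.06); print('near',F()@cx_)
go(.10,.07); print('push',F()@cx_)
d=.10
while d<.165:
    d+=.005; go(d,.04); manip.sleep(.05); f=F()@cx_; print(round(d,3),f)
    if f<-14: break
print(manip.current_clock())
```

```text
down [ 0.114  0.342 -0.62 ]
near -0.5367800370531379
push 0.22896598528910053
0.105 -0.45123515777689105
0.11 0.5217117665856795
0.115 0.40015957399324414
0.12 0.5730220543123353
0.125 -0.0477892538638134
0.13 0.32890162937404643
0.135 0.0961322445744986
0.14 -0.1702836854087626
0.145 0.1136835987860645
0.15 -4.595575491723627
0.155 -17.44949006132683
29.5167
```

Run:
```python
from h import *
np.set_printoptions(precision=3,suppress=True)
o,z=ori(CY,1,0); H=HAND+.035*cx_; H[2]=.072
manip.servo_line(H+.13*cx_,o,vel=.08)
manip.servo_line(H+.13*cx_+[0,0,.12],o,vel=.15)
manip.move_pose([.33,-.35,.35],o); print(manip.current_clock(),manip.current_force())
for n in("side","top"): cv2.imwrite(f"pics/{n}6.png",viewer.get_image(n)[:,:,::-1])
a=cv2.imread('pics/side6.png')[90:330,140:480];b=cv2.imread('pics/top6.png')[90:330,130:470]
cv2.imwrite('pics/c8.png',np.vstack([cv2.resize(i,None,fx=1.25,fy=1.25,interpolation=2) for i in(a,b)]))
```

```text
32.0917 [ 0.081 -0.034 -1.212]
```

View pics/c8.png

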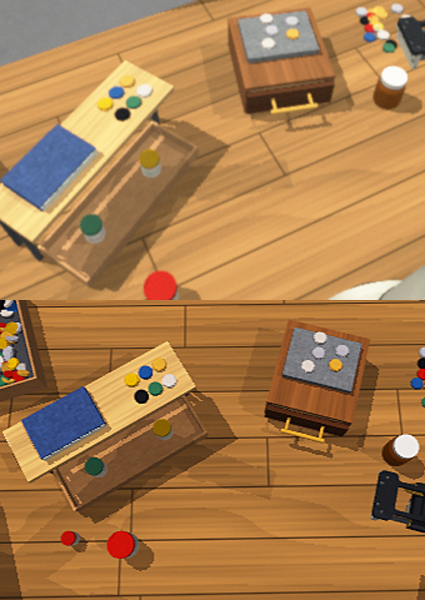

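The drawer is flush against the cabinet (it met a 17 N end stop). Green, yellow and the jar are still standing where they were.

```bash
python3 -c "
from bench import manip
print(manip.hand_in())"
```

```text
the job is handed in; nothing more can be done
None
```

The middle-sized red-lid tub is standing in the drawer, the drawer is pushed shut, and the job was handed in at about 32 s of the 59 s limit, with the green and yellow tubs and the jar left where they were.

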